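# Close the card press on a curled pack

## Task

Close the card press: lift the drilled platen by its handle, lower it level over both guide posts without dropping or forcing it, and set it down gently on the pack of curled cards. Then press down steadily until the pack stops giving and the cards are flat, and let go, leaving the platen lying flat on the pack and everything else on the table as it was.

Things in the scene. Friction and masses are not known exactly. Their poses are not given: they have to be found in the camera images.
- press: The card press, fixed to the table: a plywood base board 140 mm (its x) by 260 mm (its y), top 24 mm above its origin (centre of the underside, on the table, z up), with two vertical 12 mm steel guide posts. Midway between them lies the pack of cards, 88 mm along x, 63 mm along y; its thickness is not known: its top is somewhere 44 to 64 mm above the table.
- press_post0 (a point): Tip of the guide post at the press's y = +80 mm, x = 0, on its axis, 150 mm above the table. The nose tapers: 6 mm across at the tip, full 12 mm from 4 mm lower. The post's foot flange and nut end 34 mm above the table.
- press_post1 (a point): Tip of the guide post at the press's y = -80 mm, likewise.
- cards (a joint): How far the curl has been squeezed out of the pack, in m: 0 as it lies, 0.006 when flat. It is springy: the platen's weight alone hardly moves it; pushing down on the resting platen with 12 to 15 N (and what rubs on the posts) takes it flat, and it stays flat under the platen. From there the pack is hard, 8 N more per mm; a push over about 25 N bruises the cards.
- platen: The platen, 0.55 to 0.78 kg, lying flat on the table: a plywood board 100 mm (its x) by 200 mm (its y) by 18 mm, two through holes of 13.5 mm at y = +80 and -80 mm, x = 0, a steel plate 4 mm thick on top and a bar handle over it. It is the same either way round. Origin: centre of the underside, z up.
- platen_grip (a point): Centre of the platen's wooden bar handle: 24 mm thick (platen's x), 112 mm long (its y), 24 mm high, 56 mm above the underside. Pinch it across its thickness. Below the bar 22 mm are free over the steel plate, but for two round 14 mm stand-offs 38 mm either side of the centre.
- platen_hole0 (a point): Lower mouth of the platen's hole at its y = +80 mm, on the hole's axis, in the plane of the underside.
- platen_hole1 (a point): Lower mouth of the platen's hole at its y = -80 mm, likewise.
- deck_box: Black deck box, 75 by 100 by 94 mm; bystander. Origin: centre of the underside.
- dice_box: Orange deck box with a dice tray on top, 70 by 95 by 97 mm; bystander. Origin: centre of the underside.
- phone: Phone lying flat, 150 by 72 by 8 mm; bystander. Origin: centre of the underside.
- notepad: Notepad, 105 by 148 by 10 mm; bystander. Origin: centre of the underside.
- pen: Pen, 138 mm long along its x, 10 mm thick; bystander. Origin: centre of the underside.
- sleeved_deck: Small stack of sleeved cards, 66 by 91 by 22 mm; bystander. Origin: centre of the underside.
- spare_board: Undrilled plywood pressing board without handle, 100 by 200 by 12 mm; bystander. Origin: centre of the underside.
There are look-alikes about, which are no part of the job. Several things look just like the platen: the one meant starts farthest to the robot's right.

How it is judged:
By the outcome, as a careful person would: the job done as asked, in the order asked, and still so for the second after the job is handed in, with the robot touching nothing.
It also fails if it takes over 67 s, if anything falls off the work surface, if the arm or the gripper's body presses on something with over 40 N, if the wrist force passes 120 N, or if a joint passes its speed limit or range.

## Robot

A 6-joint arm with a two-finger parallel gripper is mounted at the origin on the work surface. World frame = base frame: x ahead of the robot, y to its left, z up, the work surface at z = 0. Lengths are in mm, angles in degrees, forces in N, time in s.
With the tool pointing down it reaches from about 250 to 800 mm from the base axis. Payload 8.5 kg.
Tool frame: the origin (TCP) lies between the finger pads; the fingertips stand ahead of it and the grasp point (between the pads) lies 3 mm ahead of it (env.tip_reach is the z of the fingertips in the tool frame, in mm); z points along the fingers, x is the direction in which the jaws open and shut, and the axes are right-handed (so a half turn about z gives the same grasp; the last joint's range is limited). The gripper opens to 85 mm and grips with 20 to 120 N. Pads are 22 mm wide; open, the fingers measure 114 mm over their backs; the gripper's body (76 mm by 85 mm) begins 54 mm behind the grasp point. The pads swing forward as they close: fully open they stand 13 mm farther back than shut.
Start: joints at [-76.948, 13.648, -0.773, 75.585, 0, 90], TCP at [118.552, -511.397, 253.276] pointing down, gripper open.
Joint ranges: [-152.45, 152.45], [-59.26, 108.67], [-65.41, 83.53], [-104.44, 129.93], [-82.83, 76.93], [-180, 180]. Speed limits (degrees/s): [127.2, 127.2, 159.86, 180, 180, 180].

## Interface

Orientations are given as [roll, pitch, yaw] about the fixed x, y, z axes, in that order (R = Rz(yaw) Ry(pitch) Rx(roll)).
In Python, from workcell import sense, imaging, sign_off, env gives the robot as it stands.
- The arm moves only by the tool apply_moves, never from a script. Its argument "increments" is one flat list of numbers, 5 for each row, row after row: the gripper command: -1 is shut, 1 is fully open, values between are in proportion, then the shift along the tool's x, y, z in cm, then the turn about the tool's z in rad. In form: [fingers, x, y, z, twist, fingers, x, y, z, twist, ...]. A call has 1 to 10 rows; each row is the pose to reach, as a shift and turn from the pose commanded when the call began, along the tool's axes at that moment; what a row does not reach only later rows make up. A row lasts 1/10 s, in which the tool goes at most 50 mm and 8.59 degrees, less where a joint would pass 70% of its speed; a pose out of reach is approached as far as the arm can. A call with a gripper value outside its range is refused whole. The fingers move at their own pace and stop on an object; "grip_force" is the grip in N (left out, the last holds). Time passes only in rows, so rows that repeat a pose let the fingers close. It gives the time, the measured TCP pose, the force and the opening at its end, in the units of the state.
- sense(): the state, without advancing time (a new reading comes with each control period).
- imaging.grab_frame(name): name is "scene" or "top" or "wrist"; returns the picture (480x640x3 uint8, red, green, blue); there is no depth.
- imaging.camera_model(name): a dict with "intrinsics" (3x3 intrinsics, pixels), "k1" (the pictures are not rectified: a ray, as slopes to the right and down, at radius r is drawn at 1 + k1 r^2 times it, then the intrinsics apply), "R" (3x3) and "t" (3): a world point X has camera coordinates R X + t. Camera axes: x right, y down, z forward; pixel columns grow to the right and rows downward; lengths in mm; the calibration is good to about 2 mm. A picture is of the moment at which its call begins: read the wrist's pose just before it. camera_model takes no time and is no camera call; for the wrist camera it gives the pose at the moment of the call.
- sign_off(): hands the job in, once; it reports no verdict.
The state is a dict: "time": time; "joint_positions": joint angles; "qvel": joint speeds; "effort": joint torques, N m; "tcp_pos": TCP position; "tcp_rot": TCP orientation; "ft_force": force on the tool from outside, world axes, zero at the start; "torque": the same for the moment, N m; "finger_gap": finger opening in mm.
Only numpy, scipy, OpenCV 4.12 (cv2) and the standard library are available. Lean on these libraries where they do the work, as an engineer would, in place of code of your own. Each camera call takes 0.05 s, during which the arm holds its last target. There are 200 camera calls.

## Working session

There is one attempt and no reset: what is moved stays moved. The work goes in short steps, Python scripts to look and compute and a tool call to move; the robot and the scene stay as the last step left them, time stands still between calls to the robot, and variables do not carry over. Pictures are saved under pics/ and viewed, about 8 in all and at most 12, crops included, and the job is handed in when it is done.

Besides the shell and the picture viewer there is one more tool, called after ">>>" as name(argument=value, ...), one argument or row to a line, values as JSON. apply_moves: Moves the arm, as the interface text tells. Its arguments: {"type":"object","properties":{"increments":{"type":"array","items":{"type":"number"}},"grip_force":{"type":"number"}},"required":["increments"]}

```bash
mkdir -p pics; ls
python3 - <<'E'
from workcell import sense, imaging, env
import cv2
s=sense();print(s['time'],s['tcp_pos'],s['tcp_rot'],s['ft_force'],s['finger_gap'],env.tip_reach)
for n in ("scene","top","wrist"):
    cv2.imwrite(f"pics/{n}0.png",imaging.grab_frame(n)[:,:,::-1])
    m=imaging.camera_model(n);print(n,m)
E
```

```text
pics
0.0 [ 118.49255426 -511.06106987  252.69084056] [-1.79998880e+02  7.94679520e-02 -7.69468469e+01] [-0.24451964 -0.79001221  0.13861412] 85.78414435058723 22.0
scene {'intrinsics': array([[472.96526594,   0.        , 325.33349305],
       [  0.        , 472.96526594, 237.3075214 ],
       [  0.        ,   0.        ,   1.        ]]), 'k1': -0.05929337009176843, 'R': array([[-0.38226224,  0.92400784, -0.00922444],
       [ 0.5251981 ,  0.20903947, -0.82490573],
       [-0.76029109, -0.32017497, -0.56519506]]), 't': array([ 146.10048951, -148.80018832, 1522.57291406])}
top {'intrinsics': array([[551.68867517,   0.        , 315.48614436],
       [  0.        , 551.68867517, 238.50788557],
       [  0.        ,   0.        ,   1.        ]]), 'k1': 0.022179013300885807, 'R': array([[ 0.01774212, -0.99977659,  0.0114883 ],
       [-0.98821619, -0.0192818 , -0.15184526],
       [ 0.15203285, -0.00865886, -0.98833751]]), 't': array([-7.42685660e-01,  4.79351003e+02,  1.18153978e+03])}
wrist {'intrinsics': array([[395.42592865,   0.        , 316.9850713 ],
       [  0.        , 395.42592865, 233.78277436],
       [  0.        ,   0.        ,   1.        ]]), 'k1': -0.03708150683620674, 'R': array([[ 0.2259176 , -0.97414578, -0.00110967],
       [-0.92819326, -0.21560604,  0.30326772],
       [-0.29566623, -0.06748352, -0.95290475]]), 't': array([-524.05006256,  -40.4030489 ,  379.83611764])}
```

View pics/top0.png

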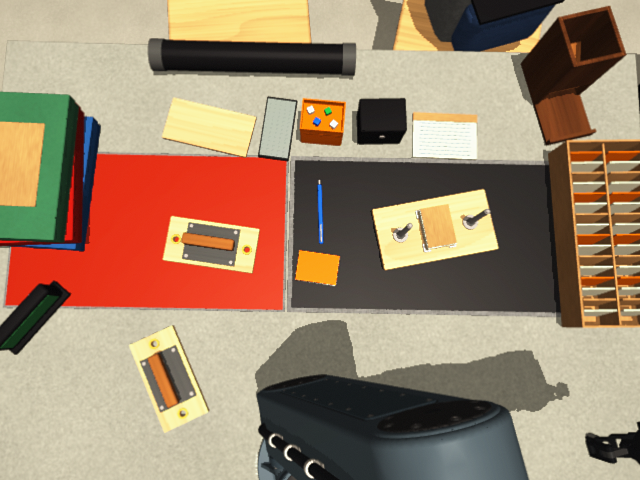

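View pics/scene0.png

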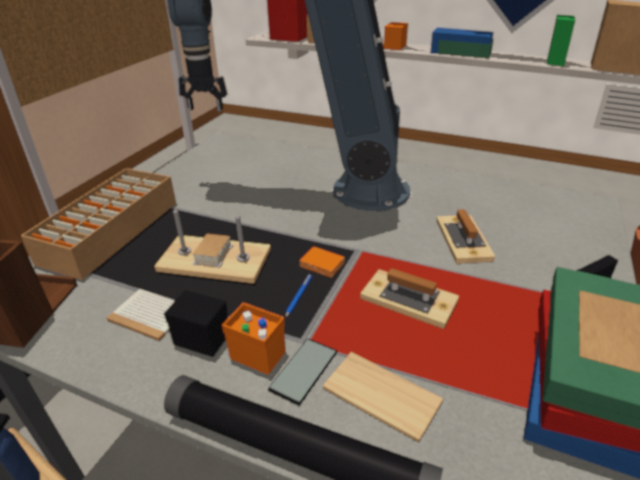

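The top view shows two platens: one on the red mat (210,245) and one at lower left (168,378). The red-mat one is farther right (smaller y). The press is at (435,230). I'll enlarge both.

```bash
cat > h.py <<'E'
import numpy as np, cv2
from workcell import sense, imaging, env
def proj(m,X):
    c=np.atleast_2d(X)@m['R'].T+m['t']; s=c[:,:2]/c[:,2:]
    s=s*(1+m['k1']*(s**2).sum(1,keepdims=True)); K=m['intrinsics']
    return s*[K[0,0],K[1,1]]+K[:2,2]
def ray(m,uv):
    K=m['intrinsics']; d=(np.atleast_2d(uv)-K[:2,2])/[K[0,0],K[1,1]]; s=d.copy()
    for _ in range(20): s=d/(1+m['k1']*(s**2).sum(1,keepdims=True))
    r=np.c_[s,np.ones(len(s))]@m['R']; return -m['R'].T@m['t'], r
def onz(m,uv,z):
    o,r=ray(m,uv); z=np.broadcast_to(z,len(r)); return o+r*((z-o[2])/r[:,2])[:,None]
def save(name,im): cv2.imwrite(f'pics/{name}.png',im[:,:,::-1])
E
python3 - <<'E'
from h import *
im=cv2.imread('pics/top0.png')
a=im[205:280,155:265];b=im[180:275,365:505]
f=lambda c,s:cv2.resize(c,None,fx=s,fy=s,interpolation=cv2.INTER_CUBIC)
A=f(a,4);B=f(b,4)
out=np.zeros((A.shape[0],560,3),np.uint8);out[:,:440]=A
cv2.imwrite('pics/crop0.png',cv2.resize(np.vstack([out,B]),None,fx=.85,fy=.85) if 0 else np.vstack([out[:220],B]))
E
```

```text
(no output)
```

View pics/crop0.png

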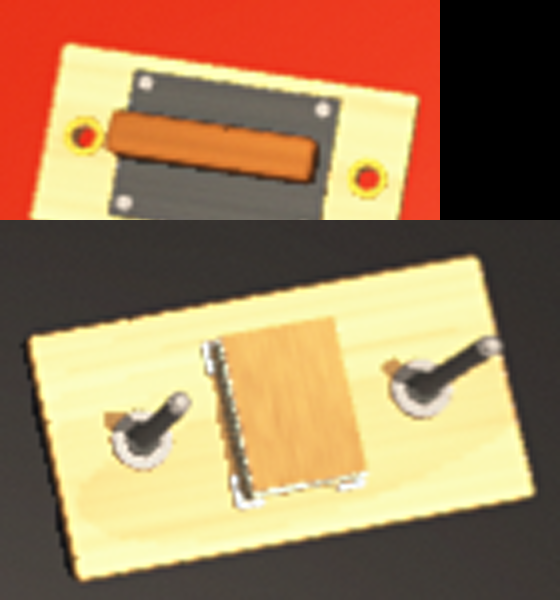

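Run:
```python
from h import *
m=imaging.camera_model('top')
for n,uv,z in(('platen',[(176.0,238.5),(246.8,249.5)],18),('tips',[(409.4,224.9),(487.1,211.2)],150),('corners',[(371.5+.8,180+30.),(365+120,190)],24)):
    p=onz(m,uv,z);d=p[0]-p[1];print(n,p.round(1).tolist(),p.mean(0).round(1),np.hypot(*d[:2]).round(1),np.degrees(np.arctan2(d[1],d[0])).round(2))
w=imaging.camera_model('wrist');s=sense()
print('camera centre in tool frame:')
from scipy.spatial.transform import Rotation as Ro
T=Ro.from_euler('xyz',s['tcp_rot'],degrees=True).as_matrix()
print(T.T@(-w['R'].T@w['t']-s['tcp_pos']), w['R']@T)
```

```text
platen [[476.1, 319.4, 18.0], [454.3, 160.8, 18.0]] [465.2 240.1  18. ] 160.0 82.19
tips [[493.2, -179.1, 150.0], [524.4, -336.2, 150.0]] [ 508.8 -257.6  150. ] 160.1 101.22
corners [[548.6, -118.7, 24.0], [599.8, -373.8, 24.0]] [ 574.2 -246.2   24. ] 260.2 101.35
camera centre in tool frame:
[  -0.37867422  -76.71346413 -120.79896856] [[ 1.00000000e+00 -2.73901876e-05 -1.39331108e-05]
 [ 2.18737369e-05  9.52890529e-01 -3.03314422e-01]
 [ 2.15845682e-05  3.03314422e-01  9.52890529e-01]]
```

```bash
cat >> h.py <<'E'
from scipy.spatial.transform import Rotation as Ro
def inc(p0,yaw0,p1,yaw1):
    T=Ro.from_euler('xyz',[180,0,yaw0],degrees=True).as_matrix()
    d=T.T@(np.array(p1,float)-p0)/10
    return d.round(3).tolist(), round(float(-np.radians(yaw1-yaw0)),4)
E
python3 - <<'E'
from h import *
print(inc([118.55,-511.4,253.28],-76.948,[490,-269,253.28],0))
print(inc([118.55,-511.4,253.28],-76.948,[508.8,-257.6,253.28],11.2))
E
```

```text
([-15.225, -41.66, -0.0], -1.343)
([-15.911, -43.749, -0.0], -1.5385)
```

>>> apply_moves(
  increments=[1,-1.5,-4.2,0,-0.134,1,-3,-8.3,0,-0.269,1,-4.6,-12.5,0,-0.403,1,-6.1,-16.7,0,-0.537,1,-7.6,-20.8,0,-0.672,1,-9.1,-25,0,-0.806,1,-10.7,-29.2,0,-0.94,1,-12.2,-33.3,0,-1.074,1,-13.7,-37.5,0,-1.209,1,-15.2,-41.66,0,-1.343],
)

```text
time: 1.15
tcp_pos: [491.4, -267.9, 253.2]
tcp_rot: [-180.0, 0.0, 0.3]
ft_force: [0.0, -1.5, 0.6]
finger_gap: 85.3
```

>>> apply_moves(
  increments=[1,0.9,-0.6,2,-0.1,1,1.87,-1.165,5,-0.1955,1,1.87,-1.165,6.2,-0.1955,1,1.87,-1.165,6.2,-0.1955,1,1.87,-1.165,6.2,-0.1955,1,1.87,-1.165,6.2,-0.1955],
)

```text
time: 1.75
tcp_pos: [508.8, -258.4, 192.7]
tcp_rot: [179.9, -0.1, 11.1]
ft_force: [0.4, 0.6, 0.0]
finger_gap: 85.5
```

Run:
```python
from h import *
s=sense();print(s['time'],s['tcp_pos'],s['tcp_rot'])
m=imaging.camera_model('wrist');im=imaging.grab_frame('wrist');save('w1',im);np.save('w1.npy',im)
T=Ro.from_euler('xyz',s['tcp_rot'],degrees=True).as_matrix()
print(proj(m,[[493.2,-179.1,150],[524.4,-336.2,150]]))
```

```text
1.75 [ 508.78864635 -258.3960662   192.70549269] [ 1.79935928e+02 -7.99304235e-02  1.10720739e+01]
[[318.92989786 100.79417077]
 [319.29834667 426.71673678]]
```

View pics/w1.png

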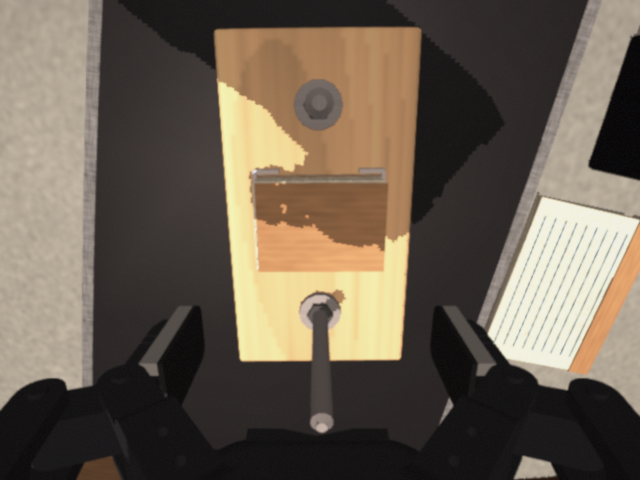

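The wrist view shows both tips: near tip ≈(319,101), far tip ≈(321,424). Enlarging.

Run:
```python
from h import *
im=imaging.grab_frame('wrist');s=sense();m=imaging.camera_model('wrist');print(s['time'],s['tcp_pos'],s['tcp_rot'])
s=sense();print(s['tcp_pos']); 
np.save('w2.npy',im)
import pickle;pickle.dump((s,m),open('w2.pkl','wb'))
f=lambda c:cv2.resize(c,None,fx=8,fy=8,interpolation=cv2.INTER_CUBIC)
c=np.hstack([f(im[75:135,295:345]),f(im[390:450,295:345])]);c=cv2.convertScaleAbs(c,alpha=1.8)
save('w2c',c)
```

```text
1.85 [ 508.84560287 -258.29810091  192.58025406] [ 1.79935197e+02 -8.79278598e-02  1.11081671e+01]
[ 508.84560287 -258.29810091  192.58025406]
```

View pics/w2c.png

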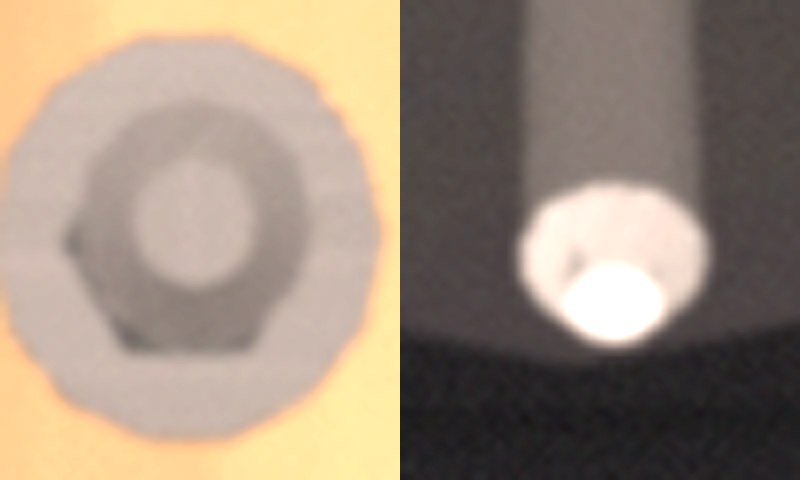

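Run:
```python
from h import *
import pickle;s,m=pickle.load(open('w2.pkl','rb'))
p=onz(m,[(318.9,102.3),(321.2,427.1)],150);d=p[0]-p[1]
print(p.round(2),p.mean(0).round(2),np.hypot(*d[:2]),np.degrees(np.arctan2(d[1],d[0]))-90)
c=[508.76,-257.6,191.3]
print(inc(c,11.2,[510,-240,300],11.2)); print(inc(c,11.2,[465.2,240.1,255],-7.8))
print(Ro.from_euler('xyz',[180,0,11.2],degrees=True).as_matrix())
```

```text
[[ 493.31 -179.56  150.  ]
 [ 525.51 -336.01  150.  ]] [ 509.41 -257.79  150.  ] 159.73169000054884 11.629025602231224
([0.463, -1.702, -10.87], -0.0)
([5.394, -49.668, -6.37], 0.3316)
[[ 9.80955155e-01  1.94234351e-01  2.37868477e-17]
 [ 1.94234351e-01 -9.80955155e-01 -1.20132359e-16]
 [ 1.54074396e-33  1.22464680e-16 -1.00000000e+00]]
```

>>> apply_moves(
  increments=[1,0.2,-1.5,-3,0,1,0.7,-6.3,-5,0.03,1,1.2,-11.1,-6.37,0.06,1,1.7,-15.9,-6.37,0.09,1,2.25,-20.7,-6.37,0.12,1,2.8,-25.5,-6.37,0.15,1,3.3,-30.3,-6.37,0.18,1,3.8,-35.1,-6.37,0.22,1,4.3,-39.9,-6.37,0.26,1,4.86,-44.7,-6.37,0.3],
)

```text
time: 2.85
tcp_pos: [469.3, 192.0, 256.2]
tcp_rot: [-179.9, -0.1, -6.1]
ft_force: [0.7, -0.2, 0.1]
finger_gap: 85.3
```

Run:
```python
from h import *
T=Ro.from_euler('xyz',[180,0,11.2],degrees=True).as_matrix()
c=np.array([508.76,-257.6,191.3])+T@[48.6,-447,-63.7];y=11.2-np.degrees(.3);print(c,y)
print(inc(c,y,[465.2,240.1,150],-7.8))
```

```text
[469.61166555 190.32674391 255.        ] -5.988733853924696
([-0.958, -4.904, 10.5], 0.0316)
```

>>> apply_moves(
  increments=[1,-0.5,-2.5,2,0.015,1,-0.958,-4.904,5.5,0.0316,1,-0.958,-4.904,10.5,0.0316,1,-0.958,-4.904,10.5,0.0316,1,-0.958,-4.904,10.5,0.0316,1,-0.958,-4.904,10.5,0.0316,1,-0.958,-4.904,10.5,0.0316],
)

```text
time: 3.55
tcp_pos: [466.8, 240.3, 152.6]
tcp_rot: [-179.9, -0.2, -7.9]
ft_force: [0.1, -0.5, -0.3]
finger_gap: 85.3
```

Run:
```python
from h import *
s=sense();m=imaging.camera_model('wrist');im=imaging.grab_frame('wrist');print(s['time'],s['tcp_pos'],s['tcp_rot'])
import pickle;pickle.dump((s,m),open('w3.pkl','wb'));save('w3',im)
print(proj(m,[[476.1,319.4,18],[454.3,160.8,18]]))
```

```text
3.55 [466.76004065 240.28740552 152.57333992] [-179.85894942   -0.19218715   -7.85962554]
[[315.28449549 105.62714412]
 [315.66747784 333.46176802]]
```

View pics/w3.png

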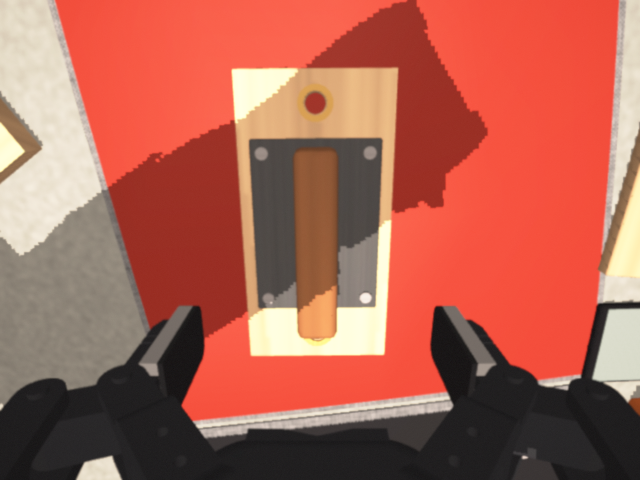

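Run:
```python
from h import *
import pickle;s,m=pickle.load(open('w3.pkl','rb'))
p=onz(m,[(315.3,102.0),(315,68.5),(318,355.5)],18);print(p.round(2))
d=p[1]-p[2];print(np.hypot(*d[:2]),(p[1]+p[2])/2,np.degrees(np.arctan2(d[1],d[0]))-90)
T=Ro.from_euler('xyz',[180,0,11.2],degrees=True).as_matrix()
c=[465.2,240.1,150]
y=np.radians(-7.5);print(p[0]-80*np.array([-np.sin(y),np.cos(y),0]))
print(inc(c,-7.8,[465.2,242,59],-7.5))
```

```text
[[476.4  321.52  18.  ]
 [478.89 340.68  18.  ]
 [453.42 141.71  18.  ]]
200.58966239407042 [466.1540559  241.19310584  18.        ] -7.29386468914754
[465.96234759 242.20301966  18.        ]
([-0.026, -0.188, 9.1], -0.0052)
```

>>> apply_moves(
  increments=[1,0.05,-0.18,4,-0.007,1,0.05,-0.18,7,-0.007,1,0.05,-0.18,9.2,-0.007,1,0.05,-0.18,9.2,-0.007,1,0.05,-0.18,9.2,-0.007,0.2,0.05,-0.18,9.2,-0.007,-0.1,0.05,-0.18,9.2,-0.007,-0.3,0.05,-0.18,9.2,-0.007,-0.6,0.05,-0.18,9.2,-0.007,-1,0.05,-0.18,9.2,-0.007],
  grip_force=60,
)

```text
time: 4.6
tcp_pos: [466.3, 242.0, 58.7]
tcp_rot: [-180.0, -0.1, -7.4]
ft_force: [-0.3, -1.3, 5.6]
finger_gap: 23.2
```

>>> apply_moves(
  increments=[-1,0,0,0,0,-1,0,0,0,0,-1,0,0,0,0,-1,0,0,0,0],
  grip_force=100,
)

```text
time: 5.0
tcp_pos: [466.4, 242.0, 58.8]
tcp_rot: [-180.0, -0.1, -7.4]
ft_force: [-1.1, -1.5, 5.9]
finger_gap: 23.0
```

>>> apply_moves(
  increments=[-1,0,0,-0.3,0,-1,0,0,-1,0,-1,0,0,-3,0,-1,0,0,-6,0,-1,0,0,-9,0,-1,0,0,-12,0,-1,0,0,-15,0,-1,0,0,-17,0,-1,0,0,-18.2,0,-1,0,0,-18.2,0],
)

```text
time: 6.0
tcp_pos: [466.3, 242.0, 241.2]
tcp_rot: [-179.9, -0.1, -7.4]
ft_force: [0.6, 0.8, -7.0]
finger_gap: 22.4
```

>>> apply_moves(
  increments=[-1,0,0,0,0,-1,0,0,0,0,-1,0,0,0,0],
)

```text
time: 6.3
tcp_pos: [465.4, 241.6, 238.9]
tcp_rot: [179.9, 0.1, -7.4]
ft_force: [-0.2, 0.4, -6.8]
finger_gap: 22.8
```

Run:
```python
from h import *
s=sense();m=imaging.camera_model('wrist');im=imaging.grab_frame('wrist');print(s['time'],s['tcp_pos'],s['tcp_rot'],s['ft_force'],s['torque'])
import pickle;pickle.dump((s,m),open('w4.pkl','wb'));save('w4',im)
f=lambda c:cv2.resize(c,None,fx=6,fy=6,interpolation=cv2.INTER_CUBIC)
a=cv2.resize(im,(400,300));b=f(im[70:120,285:350])
o=np.zeros((300,790,3),np.uint8);o[:,:400]=a;o[:,400:]=b;save('w4c',o)
```

```text
6.3 [465.40986674 241.56788988 238.86375769] [ 1.79935205e+02  1.05761751e-01 -7.39665653e+00] [-0.2103299   0.42821832 -6.76308907] [-0.00132625 -0.02344518  0.00662349]
```

View pics/w4c.png

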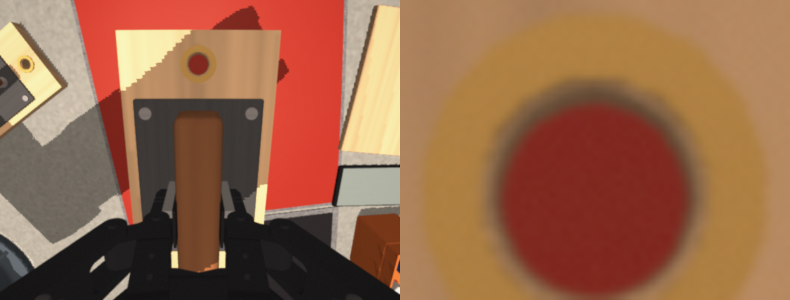

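Run:
```python
from h import *
import pickle;s,m=pickle.load(open('w4.pkl','rb'))
im=cv2.imread('pics/w4.png')[:,:,1].astype(float);im=cv2.GaussianBlur(im,(0,0),1)
g=np.gradient(im,axis=1);zt=s['tcp_pos'][2]-40.8
def sub(r,a,b,sg):
    v=sg*g[r,a:b];k=int(v.argmax())
    k=min(max(k,1),len(v)-2);y0,y1,y2=v[k-1:k+2];return a+k+.5*(y0-y2)/(y0-2*y1+y2)
def fit(z,rows,lo,hi,sg):
    P=onz(m,[(sub(r,lo(r),hi(r),sg),r) for r in rows],z)
    for _ in range(3):
        q=np.polyfit(P[:,1],P[:,0],1);e=np.abs(np.polyval(q,P[:,1])-P[:,0]);P=P[e<max(.3,2*np.median(e))]
    return -np.degrees(np.arctan(q[0])),len(P),e.max(),q
L=fit(zt,range(55,200),lambda r:int(186+(r-48)*.165-9),lambda r:int(186+(r-48)*.165+9),1)
R=fit(zt,range(55,200),lambda r:int(449-(r-48)*.13-9),lambda r:int(449-(r-48)*.13+9),-1)
print(L,R)
# handle
for z in (s['tcp_pos'][2]+9,):
    for a in ((L,R),): pass
T=Ro.from_euler('xyz',s['tcp_rot'],degrees=True).as_matrix()
u=onz(m,[(317.0,100.6)],zt)[0];l=onz(m,[(316.8,102.75)],zt-18)[0]
print('hole top/bottom in tool',T.T@(u-s['tcp_pos']),T.T@(l-s['tcp_pos']))
y=u[1];print('centre x at hole row',(np.polyval(L[3],y)+np.polyval(R[3],y))/2,u)
s2,m2=pickle.load(open('w2.pkl','rb'));T2=Ro.from_euler('xyz',s2['tcp_rot'],degrees=True).as_matrix()
p=onz(m2,[(318.9,102.3),(321.2,427.1)],150);print('tips in tool',(p-s2['tcp_pos'])@T2, s2['tcp_rot'])
```

```text
(np.float64(-4.469156070027222), 69, np.float64(0.4778323864745744), array([7.81600672e-02, 3.99691413e+02])) (np.float64(-7.364461459606889), 145, np.float64(0.11886057319929932), array([1.29246647e-01, 4.83649648e+02]))
hole top/bottom in tool [ -0.94123589 -80.60350977  40.7106793 ] [ -1.02338828 -80.03765589  58.71151304]
centre x at hole row 475.02006136335217 [474.77255494 321.58583281 198.06375769]
tips in tool [[ -0.13578772 -80.30319731  42.48929859]
 [  1.31626266  79.42178788  42.67217898]] [ 1.79935197e+02 -8.79278598e-02  1.11081671e+01]
```

Run:
```python
from h import *
a=np.array([465.94,241.82,240]);b=np.array([510.4,-257.9,250])
r=inc(a,-7.4,a+(b-a)*.55,-7.4+19*.55);print(r, inc(a,-7.4,a+(b-a)*.05,-7.4))
a2=a+(b-a)*.55;T=None
y2=-7.4+19*.55
print(y2,inc(a2,y2,b,11.6))
```

```text
([5.965, 26.941, -0.55], -0.1824) ([0.542, 2.449, -0.05], -0.0)
3.0500000000000007 ([0.801, 22.562, -0.45], -0.1492)
```

>>> apply_moves(
  increments=[-1,0.2,0.9,-0.1,-0.006,-1,0.7,3,-0.2,-0.02,-1,1.3,6,-0.3,-0.04,-1,2,9,-0.4,-0.06,-1,2.65,12,-0.55,-0.08,-1,3.3,15,-0.55,-0.1,-1,4,18,-0.55,-0.12,-1,4.65,21,-0.55,-0.14,-1,5.3,24,-0.55,-0.16,-1,5.965,26.94,-0.55,-0.1824],
)

```text
time: 7.35
tcp_pos: [490.0, -34.9, 245.5]
tcp_rot: [180.0, 0.0, 3.1]
ft_force: [0.5, -0.5, -5.8]
finger_gap: 22.4
```

>>> apply_moves(
  increments=[-1,0.11,3,-0.1,-0.02,-1,0.21,6,-0.2,-0.04,-1,0.32,9,-0.3,-0.06,-1,0.43,12,-0.45,-0.08,-1,0.53,15,-0.45,-0.1,-1,0.64,18,-0.45,-0.12,-1,0.73,20.5,-0.45,-0.136,-1,0.78,22,-0.45,-0.146,-1,0.8,22.56,-0.45,-0.149,-1,0.8,22.56,-0.45,-0.149],
)

```text
time: 8.35
tcp_pos: [510.0, -258.5, 249.7]
tcp_rot: [-180.0, 0.0, 11.5]
ft_force: [-0.2, -0.1, -6.2]
finger_gap: 22.9
```

>>> apply_moves(
  increments=[-1,0,0,0,0,-1,0,0,0,0,-1,0,0,0,0,-1,0,0,0,0],
)

```text
time: 8.75
tcp_pos: [510.5, -257.3, 250.1]
tcp_rot: [-180.0, -0.0, 11.6]
ft_force: [1.4, -0.2, -7.2]
finger_gap: 22.4
```

Run:
```python
from h import *
P=[];Q=[];F=[]
for i in range(6):
    s=sense();P.append(s['tcp_pos']);Q.append(s['tcp_rot']);F.append(s['ft_force']);m=imaging.camera_model('wrist');im=imaging.grab_frame('wrist')
print(s['time']);print(np.round(P,2));print(np.round(Q,2));print(np.round(F,1))
save('w5',im);import pickle;pickle.dump((s,m),open('w5.pkl','wb'))
```

```text
9.0
[[ 510.47 -257.31  250.14]
 [ 510.51 -257.43  250.13]
 [ 510.48 -257.55  250.12]
 [ 510.45 -257.62  250.09]
 [ 510.47 -257.67  250.04]
 [ 510.43 -257.75  249.99]]
[[-1.8000e+02 -1.0000e-02  1.1640e+01]
 [ 1.8000e+02 -1.0000e-02  1.1630e+01]
 [ 1.8000e+02 -1.0000e-02  1.1620e+01]
 [-1.8000e+02 -0.0000e+00  1.1610e+01]
 [-1.8000e+02 -0.0000e+00  1.1610e+01]
 [-1.7999e+02 -0.0000e+00  1.1600e+01]]
[[ 1.4 -0.2 -7.2]
 [ 0.4 -0.7 -6.4]
 [ 0.6  0.2 -6.4]
 [ 0.3  0.7 -6.9]
 [-0.3  0.2 -7.1]
 [ 0.4 -0.2 -6.1]]
```

>>> apply_moves(
  increments=[-1,0,0,0.6,0,-1,0,0,1.4,0,-1,0,0,2.2,0,-1,0,0,3,0,-1,0,0,3.5,0,-1,0,0,3.7,0,-1,0,0,3.7,0,-1,0,0,3.7,0,-1,0,0,3.7,0,-1,0,0,3.7,0],
)

```text
time: 10.05
tcp_pos: [510.6, -257.9, 213.3]
tcp_rot: [180.0, -0.0, 11.6]
ft_force: [-0.2, -0.1, -7.1]
finger_gap: 22.2
```

Run:
```python
from h import *
for i in range(3):
    s=sense();m=imaging.camera_model('wrist');im=imaging.grab_frame('wrist');print(s['time'],s['tcp_pos'],s['tcp_rot'],s['ft_force'])
save('w6',im);sc=imaging.grab_frame('scene');save('s6',sc);import pickle;pickle.dump((s,m),open('w6.pkl','wb'))
print('tips px',proj(m,[[493.31,-179.56,150],[525.51,-336.01,150]]))
f=lambda c,k:cv2.resize(c,None,fx=k,fy=k,interpolation=cv2.INTER_CUBIC)
b=f(im[75:131,287:347],6.6);b=cv2.convertScaleAbs(b,alpha=1.5)
a=f(sc[165:285,155:285],3)
o=np.zeros((max(a.shape[0],b.shape[0]),a.shape[1]+b.shape[1],3),np.uint8);o[:b.shape[0],:b.shape[1]]=b;o[:a.shape[0],b.shape[1]:]=a;save('w6c',o);print(o.shape)
```

```text
10.05 [ 510.5515097  -257.92874557  213.31253859] [ 1.79985871e+02 -2.58002785e-02  1.15911655e+01] [-0.23641859 -0.06759094 -7.14610281]
10.1 [ 510.5263855  -257.88950394  213.26023421] [ 1.79989778e+02 -2.11535599e-02  1.15932163e+01] [ 0.36462553  0.54873832 -6.0751139 ]
10.15 [ 510.47578424 -257.91055209  213.19568572] [ 1.79993030e+02 -1.57566856e-02  1.15903218e+01] [ 0.6203694  -0.48934233 -5.8720292 ]
tips px [[316.54206366 103.22296972]
 [316.8054017  399.77636553]]
(370, 786, 3)
```

View pics/w6c.png

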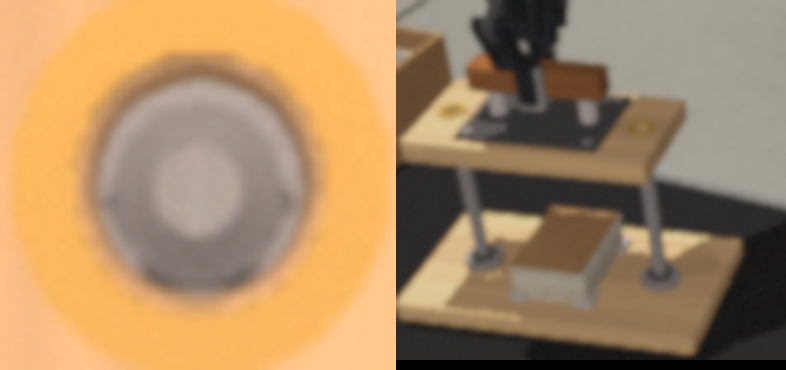

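>>> apply_moves(
  increments=[-1,-0.02,0.015,0,0,-1,-0.02,0.015,0.2,0,-1,-0.02,0.015,0.4,0,-1,-0.02,0.015,0.6,0,-1,-0.02,0.015,0.8,0,-1,-0.02,0.015,0.9,0,-1,-0.02,0.015,1,0,-1,-0.02,0.015,1.1,0,-1,-0.02,0.015,1.1,0,-1,-0.02,0.015,1.1,0],
)

```text
time: 11.25
tcp_pos: [510.2, -258.1, 202.0]
tcp_rot: [-180.0, -0.0, 11.6]
ft_force: [0.3, 0.3, -6.6]
finger_gap: 22.7
```

>>> apply_moves(
  increments=[-1,0,0,0.2,0,-1,0,0,0.4,0,-1,0,0,0.6,0,-1,0,0,0.8,0,-1,0,0,1,0,-1,0,0,1.2,0,-1,0,0,1.4,0,-1,0,0,1.4,0,-1,0,0,1.4,0],
)

```text
time: 12.15
tcp_pos: [510.2, -258.1, 188.0]
tcp_rot: [-180.0, 0.0, 11.6]
ft_force: [0.0, 1.2, -6.8]
finger_gap: 22.6
```

Run:
```python
from h import *
s=sense();print(s['tcp_pos'],s['tcp_rot'],s['ft_force'],s['torque'])
im=imaging.grab_frame('wrist');sc=imaging.grab_frame('scene');save('w7',im)
f=lambda c,k:cv2.resize(c,None,fx=k,fy=k,interpolation=cv2.INTER_CUBIC)
b=cv2.convertScaleAbs(f(im[75:131,287:347],6.6),alpha=1.5);a=f(sc[165:285,155:285],3)
o=np.zeros((370,b.shape[1]+a.shape[1],3),np.uint8);o[:b.shape[0],:b.shape[1]]=b;o[:a.shape[0],b.shape[1]:]=a;save('w7c',o)
```

```text
[ 510.22303605 -258.05041215  187.97767256] [-1.79990806e+02  2.96653897e-03  1.15905155e+01] [ 0.03613758  1.21283326 -6.80676127] [-0.00305027 -0.01974313 -0.02492154]
```

View pics/w7c.png

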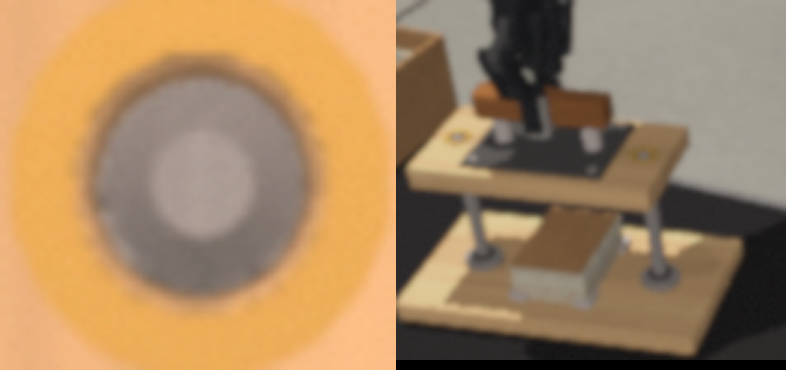

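The near post tip is centred in its hole (204,183), and the far one shows in its hole at (642,155). Both are threaded with no notable force, so I'll keep lowering.

>>> apply_moves(
  increments=[-1,0,0,0.4,0,-1,0,0,1,0,-1,0,0,1.6,0,-1,0,0,2.2,0,-1,0,0,2.8,0,-1,0,0,3.2,0,-1,0,0,3.5,0,-1,0,0,3.5,0],
)

```text
time: 13.05
tcp_pos: [510.0, -257.9, 152.5]
tcp_rot: [-180.0, 0.0, 11.6]
ft_force: [0.2, -0.4, -6.7]
finger_gap: 22.6
```

>>> apply_moves(
  increments=[-1,0,0,0.4,0,-1,0,0,0.9,0,-1,0,0,1.4,0,-1,0,0,1.8,0,-1,0,0,2.1,0,-1,0,0,2.4,0,-1,0,0,2.5,0,-1,0,0,2.5,0],
)

```text
time: 13.85
tcp_pos: [510.2, -258.1, 127.8]
tcp_rot: [-180.0, 0.0, 11.6]
ft_force: [0.1, -0.7, -6.3]
finger_gap: 22.6
```

>>> apply_moves(
  increments=[-1,0,0,0.1,0,-1,0,0,0.2,0,-1,0,0,0.3,0,-1,0,0,0.4,0,-1,0,0,0.5,0,-1,0,0,0.5,0,-1,0,0,0.5,0],
)

```text
time: 14.55
tcp_pos: [510.2, -258.1, 123.0]
tcp_rot: [-180.0, 0.0, 11.6]
ft_force: [-0.2, 0.4, -6.2]
finger_gap: 22.4
```

>>> apply_moves(
  increments=[-1,0,0,0.05,0,-1,0,0,0.1,0,-1,0,0,0.15,0,-1,0,0,0.2,0,-1,0,0,0.25,0,-1,0,0,0.3,0,-1,0,0,0.3,0,-1,0,0,0.3,0],
)

```text
time: 15.35
tcp_pos: [510.2, -258.0, 120.0]
tcp_rot: [-180.0, 0.0, 11.6]
ft_force: [-0.2, -0.6, -6.6]
finger_gap: 22.8
```

>>> apply_moves(
  increments=[-1,0,0,0.05,0,-1,0,0,0.1,0,-1,0,0,0.15,0,-1,0,0,0.2,0,-1,0,0,0.25,0,-1,0,0,0.3,0,-1,0,0,0.3,0,-1,0,0,0.3,0],
)

```text
time: 16.15
tcp_pos: [510.2, -258.0, 117.0]
tcp_rot: [-180.0, 0.0, 11.6]
ft_force: [-0.9, 0.3, -6.9]
finger_gap: 22.8
```

>>> apply_moves(
  increments=[-1,0,0,0.05,0,-1,0,0,0.1,0,-1,0,0,0.15,0,-1,0,0,0.2,0,-1,0,0,0.25,0,-1,0,0,0.25,0],
)

```text
time: 16.75
tcp_pos: [510.3, -258.1, 114.8]
tcp_rot: [180.0, -0.0, 11.6]
ft_force: [-0.2, -0.6, -1.6]
finger_gap: 22.3
```

>>> apply_moves(
  increments=[-1,0,0,0.03,0,-1,0,0,0.06,0,-1,0,0,0.1,0,-1,0,0,0.1,0,-1,0,0,0.1,0],
)

```text
time: 17.25
tcp_pos: [510.3, -258.1, 113.7]
tcp_rot: [180.0, -0.0, 11.6]
ft_force: [-2.7, 0.7, 1.8]
finger_gap: 22.6
```

>>> apply_moves(
  increments=[-1,0,0,0.03,0,-1,0,0,0.06,0,-1,0,0,0.1,0,-1,0,0,0.1,0,-1,0,0,0.1,0],
)

```text
time: 17.75
tcp_pos: [510.3, -258.1, 112.6]
tcp_rot: [180.0, -0.0, 11.6]
ft_force: [-2.2, 0.8, 4.0]
finger_gap: 22.6
```

>>> apply_moves(
  increments=[-1,-0.01,0,0.03,0,-1,-0.01,0,0.06,0,-1,-0.01,0,0.1,0,-1,-0.01,0,0.13,0,-1,-0.01,0,0.15,0,-1,-0.01,0,0.15,0],
)

```text
time: 18.35
tcp_pos: [510.3, -258.1, 111.2]
tcp_rot: [180.0, -0.0, 11.6]
ft_force: [-2.0, 1.2, 5.7]
finger_gap: 22.7
```

>>> apply_moves(
  increments=[-1,0,0,0.03,0,-1,0,0,0.06,0,-1,0,0,0.1,0,-1,0,0,0.1,0,-1,0,0,0.1,0],
)

```text
time: 18.85
tcp_pos: [510.3, -258.1, 110.3]
tcp_rot: [180.0, -0.0, 11.6]
ft_force: [-2.1, 1.5, 6.7]
finger_gap: 22.6
```

>>> apply_moves(
  increments=[-1,0,0,0.03,0,-1,0,0,0.06,0,-1,0,0,0.1,0,-1,0,0,0.1,0,-1,0,0,0.1,0],
)

```text
time: 19.35
tcp_pos: [510.3, -258.1, 109.5]
tcp_rot: [180.0, -0.0, 11.6]
ft_force: [-1.4, 0.4, 7.9]
finger_gap: 22.6
```

>>> apply_moves(
  increments=[-1,0,0,0.02,0,-1,0,0,0.05,0,-1,0,0,0.05,0,-1,0,0,0.05,0],
)

```text
time: 19.75
tcp_pos: [510.3, -258.1, 109.1]
tcp_rot: [180.0, -0.0, 11.6]
ft_force: [-3.1, 0.9, 9.3]
finger_gap: 22.7
```

>>> apply_moves(
  increments=[-1,0,0,0.02,0,-1,0,0,0.05,0,-1,0,0,0.05,0,-1,0,0,0.05,0],
)

```text
time: 20.15
tcp_pos: [510.3, -258.2, 108.6]
tcp_rot: [180.0, -0.0, 11.6]
ft_force: [-1.9, 1.1, 10.1]
finger_gap: 22.7
```

>>> apply_moves(
  increments=[-1,0,0,0.02,0,-1,0,0,0.05,0,-1,0,0,0.05,0,-1,0,0,0.05,0],
)

```text
time: 20.55
tcp_pos: [510.3, -258.2, 108.2]
tcp_rot: [180.0, -0.0, 11.6]
ft_force: [-3.4, 2.0, 11.2]
finger_gap: 22.7
```

>>> apply_moves(
  increments=[-1,0,0,0.02,0,-1,0,0,0.05,0,-1,0,0,0.05,0,-1,0,0,0.05,0],
)

```text
time: 20.95
tcp_pos: [510.3, -258.2, 107.8]
tcp_rot: [180.0, -0.0, 11.6]
ft_force: [-2.0, 0.9, 10.7]
finger_gap: 22.7
```

>>> apply_moves(
  increments=[-1,0,0,0.02,0,-1,0,0,0.05,0,-1,0,0,0.05,0,-1,0,0,0.05,0],
)

```text
time: 21.35
tcp_pos: [510.3, -258.2, 107.3]
tcp_rot: [180.0, -0.0, 11.6]
ft_force: [-3.1, 1.6, 11.6]
finger_gap: 22.5
```

Run:
```python
from h import *
im=imaging.grab_frame('wrist');s=sense();print(s['time'],s['tcp_pos'],s['ft_force'],s['torque']);save('w8',im)
sc=imaging.grab_frame('scene');save('s8',sc)
f=lambda c,k:cv2.resize(c,None,fx=k,fy=k,interpolation=cv2.INTER_CUBIC)
w7=cv2.imread('pics/w7.png')[:,:,::-1]
a=np.hstack([w7[30:330,130:510],im[30:330,130:510]]);b=f(sc[165:265,155:290],3)
o=np.zeros((600,760,3),np.uint8);o[:300]=a;o[300:600,:405]=b;save('w8c',o)
```

```text
21.4 [ 510.32760248 -258.18192114  107.33706943] [-3.2249977   1.96967124 11.80314208] [ 0.37941615  0.87323733 -0.00438173]
```

View pics/w8c.png

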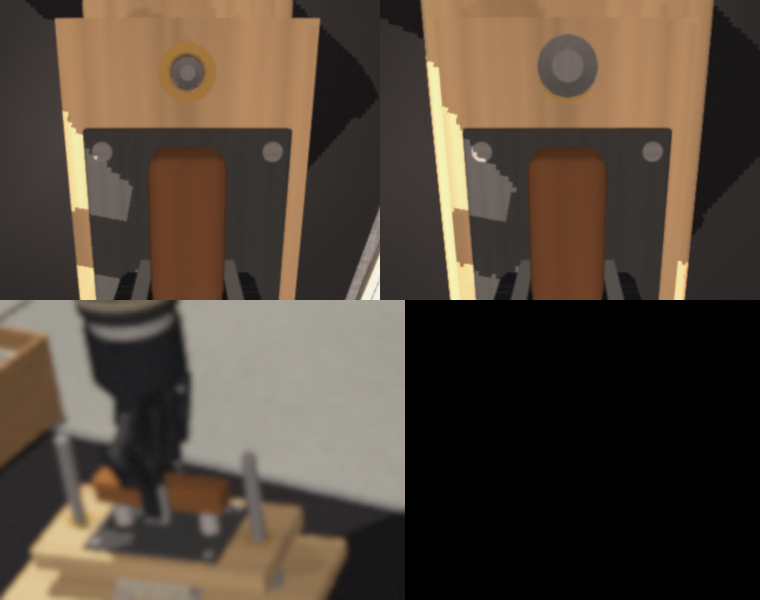

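Run:
```python
from h import *
a=cv2.imread('pics/w7.png',0);b=cv2.imread('pics/w8.png',0);c=cv2.imread('pics/w4.png',0)
from scipy.ndimage import map_coordinates
e=lambda v:np.abs(np.gradient(cv2.GaussianBlur(v,(0,0),1).astype(float)[0] if v.ndim==1 else v))
# plate & handle edges: columns profile averaged over rows 195-215; plate top edge: rows over cols 330..360/240..270
def edges(im,name):
    g=cv2.GaussianBlur(im.astype(float),(0,0),1)
    def peak(v,lo,hi):
        d=np.abs(np.gradient(v))[lo:hi];k=int(d.argmax());k=min(max(k,1),len(d)-2);y0,y1,y2=d[k-1:k+2];return round(lo+k+.5*(y0-y2)/(y0-2*y1+y2),2)
    r=g[196:206].mean(0)   # cuts plate sides and handle
    col=g[:,385:400].mean(1)
    hc=g[:,300:335].mean(1)
    print(name,'plate R',peak(r,410,430),'handle L,R',peak(r,270,290),peak(r,345,365),'plate top row',peak(col,150,166),'board top row',peak(col,40,56),'handle front',peak(hc,170,200))
for n,i in(('w4',c),('w7',a),('w8',b)): edges(i,n)
m=imaging.camera_model('wrist')
for dz in (0,2):
    import pickle;s,m=pickle.load(open('w6.pkl','rb'));T=Ro.from_euler('xyz',s['tcp_rot'],degrees=True).as_matrix()
    print(dz,proj(m,s['tcp_pos']+np.array([[35,-54,37-dz],[12,-40,-9-dz],[0,-100,41-dz]])@T.T))
```

```text
w4 plate R 418.73 handle L,R 279.25 354.43 plate top row 157.59 board top row 47.18 handle front 188.34
w7 plate R 418.68 handle L,R 279.25 354.37 plate top row 157.59 board top row 47.64 handle front 188.18
w8 plate R 418.6 handle L,R 279.1 354.39 plate top row 157.34 board top row 46.87 handle front 188.45
0 [[406.76306916 171.30907964]
 [360.18166829 241.53941089]
 [319.38038858  47.6267203 ]]
2 [[407.86022417 172.08251132]
 [360.89048981 243.73125903]
 [319.41252429  46.83814956]]
```

No slip in the grip, and the push (11.8 N) is still below the 12–15 N needed. I'll keep pressing until the stiffness rises.

>>> apply_moves(
  increments=[-1,0,0,0.02,0,-1,0,0,0.05,0,-1,0,0,0.05,0,-1,0,0,0.05,0],
)

```text
time: 21.85
tcp_pos: [510.4, -258.2, 107.0]
tcp_rot: [180.0, -0.1, 11.6]
ft_force: [-4.7, 2.6, 12.0]
finger_gap: 22.7
```

>>> apply_moves(
  increments=[-1,0,0,0.02,0,-1,0,0,0.05,0,-1,0,0,0.05,0,-1,0,0,0.05,0],
)

```text
time: 22.25
tcp_pos: [510.4, -258.2, 106.7]
tcp_rot: [180.0, -0.1, 11.6]
ft_force: [-3.8, 1.7, 15.3]
finger_gap: 22.7
```

>>> apply_moves(
  increments=[-1,0,0,0.02,0,-1,0,0,0.03,0,-1,0,0,0.03,0,-1,0,0,0.03,0,-1,0,0,0.03,0],
)

```text
time: 22.75
tcp_pos: [510.4, -258.2, 106.5]
tcp_rot: [180.0, -0.1, 11.6]
ft_force: [-4.7, 1.9, 16.0]
finger_gap: 22.6
```

>>> apply_moves(
  increments=[-1,0,0,0.02,0,-1,0,0,0.04,0,-1,0,0,0.04,0,-1,0,0,0.04,0,-1,0,0,0.04,0,-1,0,0,0.04,0],
)

```text
time: 23.35
tcp_pos: [510.4, -258.2, 106.3]
tcp_rot: [179.9, -0.1, 11.6]
ft_force: [-4.8, 1.5, 17.8]
finger_gap: 22.5
```

>>> apply_moves(
  increments=[-1,0,0,-0.05,0,-1,-0.01,0,-0.1,0,-1,-0.02,0,-0.15,0,-1,-0.03,0,-0.15,0,-1,-0.03,0,-0.15,0],
)

```text
time: 23.85
tcp_pos: [510.3, -258.2, 107.1]
tcp_rot: [180.0, -0.1, 11.6]
ft_force: [-2.8, 2.3, 10.8]
finger_gap: 23.1
```

>>> apply_moves(
  increments=[-1,-0.01,0,-0.05,0,-1,-0.02,0,-0.07,0,-1,-0.02,0,-0.07,0,-1,-0.02,0,-0.07,0],
)

```text
time: 24.25
tcp_pos: [510.2, -258.2, 107.6]
tcp_rot: [180.0, -0.1, 11.6]
ft_force: [-0.5, 1.9, 7.8]
finger_gap: 22.6
```

>>> apply_moves(
  increments=[-0.3,0,0,0,0,-0.2,0,0,0,0,0,0,0,0,0,0.3,0,0,0,0,0.6,0,0,0,0,1,0,0,0,0,1,0,0,0,0,1,0,0,0,0],
  grip_force=20,
)

```text
time: 25.05
tcp_pos: [509.7, -258.2, 107.0]
tcp_rot: [-180.0, -0.0, 11.6]
ft_force: [-0.4, 0.1, -0.9]
finger_gap: 85.5
```

>>> apply_moves(
  increments=[1,0,0,-0.5,0,1,0,0,-1.5,0,1,0,0,-3.5,0,1,0,0,-6,0,1,0,0,-9,0,1,0,0,-11,0,1,0,0,-12,0,1,0,0,-12,0,1,0,0,-12,0],
)

```text
time: 25.95
tcp_pos: [509.4, -258.0, 226.4]
tcp_rot: [-180.0, 0.0, 11.6]
ft_force: [-0.1, 0.9, -1.3]
finger_gap: 85.6
```

Run:
```python
from h import *
s=sense();print(s['time'],s['tcp_pos'],s['ft_force'],s['finger_gap'])
w=imaging.grab_frame('wrist');sc=imaging.grab_frame('scene');t=imaging.grab_frame('top');save('w9',w);save('s9',sc);save('t9',t)
f=lambda c,k:cv2.resize(c,None,fx=k,fy=k,interpolation=cv2.INTER_CUBIC)
o=np.zeros((600,800,3),np.uint8);o[:300,:400]=cv2.resize(w,(400,300));o[:300,400:]=cv2.resize(t,(400,300));b=f(sc[170:290,140:290],2.5);o[300:600,:375]=b;o[300:600,400:]=cv2.resize(sc,(400,300));save('f9',o)
```

```text
25.95 [ 509.43746805 -258.03974224  226.40319383] [-0.06225072  0.93159182 -1.25373948] 85.59973299615848
```

View pics/f9.png

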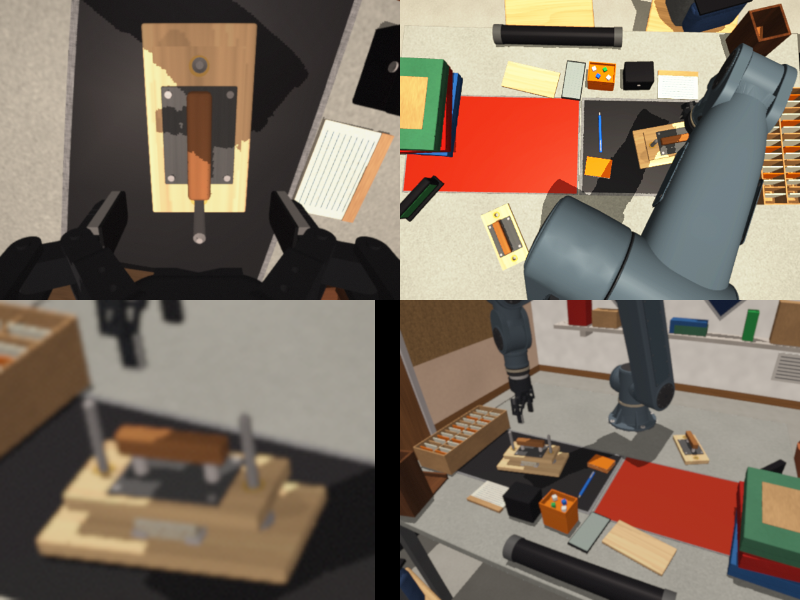

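Run:
```python
from h import *
a=cv2.imread('pics/s8.png',0).astype(np.float32);b=cv2.imread('pics/s9.png',0).astype(np.float32);c=cv2.imread('pics/s6.png',0).astype(np.float32)
m=imaging.camera_model('scene')
for dz in (0,1,6): print(dz,proj(m,[[560,-250,66+dz]]))
def shift(x0,x1,y0,y1):
    T=a[y0:y1,x0:x1];S=b[y0-4:y1+4,x0-4:x1+4]
    k=8;T=cv2.resize(T,None,fx=k,fy=k,interpolation=cv2.INTER_CUBIC);S=cv2.resize(S,None,fx=k,fy=k,interpolation=cv2.INTER_CUBIC)
    r=cv2.matchTemplate(S,T,cv2.TM_CCOEFF_NORMED);_,v,_,l=cv2.minMaxLoc(r);return l[0]/k-4,l[1]/k-4,round(v,3)
print('handle right',shift(212,238,216,236),'board right',shift(215,260,232,256),'board left',shift(163,185,238,258),'static mat',shift(262,290,250,275))
```

```text
0 [[201.51337159 253.26446727]]
1 [[201.44830183 252.93124568]]
6 [[201.12210089 251.26016701]]
handle right (0.0, 0.125, 0.939) board right (0.0, -0.375, 0.91) board left (0.0, -0.375, 0.996) static mat (-1.25, 2.625, 0.997)
```

Run:
```python
from h import *
import pickle
g=lambda n:cv2.GaussianBlur(cv2.imread(f'pics/{n}.png')[:,:,2].astype(float),(0,0),1)
def pk(v,lo,hi,sg):
    d=sg*np.gradient(v)[lo:hi];k=int(d.argmax());k=min(max(k,1),len(d)-2);y0,y1,y2=d[k-1:k+2];return lo+k+.5*(y0-y2)/(y0-2*y1+y2)
s4,m4=pickle.load(open('w4.pkl','rb'));
def line(im,rows,lo,hi,sg):
    return np.array([(pk(im[r],lo(r),hi(r),sg),r) for r in rows])
i4=g('w4');R4=line(i4,range(165,240),lambda r:410,lambda r:428,1);L4=line(i4,range(165,240),lambda r:208,lambda r:226,-1)
m9=imaging.camera_model('wrist');s9=sense();i9=g('w9')
print('R4',R4[::25].round(1).tolist(),'L4',L4[::25].round(1).tolist())
R9=line(i9,range(150,290),lambda r:366,lambda r:386,1);L9=line(i9,range(150,290),lambda r:250,lambda r:270,-1)
print('R9',R9[::28].round(1).tolist(),'L9',L9[::28].round(1).tolist())
def width(m,L,R,z):
    l=onz(m,L,z);r=onz(m,R,z);d=np.hypot(*(r-l)[:,:2].T);return np.median(d),d.std()
W=width(m4,L4,R4,s4['tcp_pos'][2]-58.8+22);print('W',W)
for h in (46,48,50,52,54): print(h,width(m9,L9,R9,h+22))
print(s9['tcp_pos'])
```

```text
R4 [[421.3, 165.0], [419.4, 190.0], [417.5, 215.0]] L4 [[212.5, 165.0], [214.4, 190.0], [216.4, 215.0]]
R9 [[378.9, 150.0], [377.6, 178.0], [376.5, 206.0], [374.7, 234.0], [373.6, 262.0]] L9 [[257.6, 150.0], [258.7, 178.0], [260.0, 206.0], [261.4, 234.0], [262.6, 262.0]]
W (np.float64(83.10049845054262), np.float64(0.04245504171052974))
46 (np.float64(84.17209604093608), np.float64(0.1213569877744575))
48 (np.float64(83.56807140643483), np.float64(0.12048612185055617))
50 (np.float64(82.96404677193354), np.float64(0.11961525592667065))
52 (np.float64(82.36002213743225), np.float64(0.1187443900027804))
54 (np.float64(81.75599750293097), np.float64(0.11787352407888252))
[ 509.14924265 -257.91847213  225.77978024]
```

```bash
python3 -c "
from workcell import sign_off,sense
print(sense()['ft_force'],sense()['time'],sign_off())"
```

```text
the job is handed in; nothing more can be done
[ 0.37280063  0.12556428 -0.55590522] 26.1 None
```

The card press is closed and the job was handed in at about 26 s. I took the platen from the red mat, the one farthest to the robot's right. I lowered it over both posts with side forces of about 1 N, set it on the pack, and pressed steadily to 17.8 N. I then eased off and let go.

**Last checks:**
- **Pack flat:** Resistance rose to about 8 N/mm at the end of the press. In the wrist picture after release, the platen's underside is about 50 mm above the table. It first touched at 56–57 mm and was at 47.5 mm under full press. That matches a pack that has given its 6 mm and stayed flat, but I could not read the card travel directly.
- **Platen position:** The final pictures show it lying level over both posts, with the gripper clear.
- **Surroundings:** The bystanders visible in the final pictures look as they were. I compared them by eye only, and the arm hid part of the top view.

**Did not agree fully:**
- **Travel:** The platen moved about 2–3 mm more than the stated 6 mm. I put this down to the hard pack giving under load.
- **Side force:** It reached about 5 N while pressing, from rubbing on a post. I eased most of it off before letting go.
- **Height cross-check:** The scene-camera comparison disagreed with itself. The board appeared 1.1 mm higher than under an 11.8 N push, while the handle appeared about 0.4 mm lower.

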